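Set the length stop to the blue gauge with the slack taken out

ROBOT

A 6-joint arm with a two-finger parallel gripper is mounted at the origin on the work surface. World frame = base frame: x ahead of the robot, y to its left, z up, the work surface at z = 0. Lengths are in m, angles in rad, forces in N, time in s.
With the tool pointing down it reaches from about 0.375 to 0.9 m from the base axis. Payload 3.1 kg.
Tool frame: the origin (TCP) lies on the centre line of the jaws, within the pads' length; the fingertips stand robot.nose_length ahead of it and the grasp point (between the pads) lies 6 mm ahead of it (robot.nose_length is the distance from the TCP to the fingertips, in m); z points along the fingers, y is the line along which they close (so a half turn about z gives the same grasp; the last joint's range is limited). The gripper opens to 87 mm and grips with 3 to 60 N. Pads are 19 mm wide; open, the fingers measure 117 mm over their backs; the gripper's body (75 mm by 190 mm) begins 51 mm behind the grasp point.
Start: joints at [-1.327, 0.527, 1.433, -0, 1.181, -0.178], TCP at [0.256, -0.57, 0.248] pointing down, gripper open.
Joint ranges: [-3.08, 3.08], [-0.75, 2.2], [0.22, 2.44], [-1.43, 4.57], [0, 2.65], [-2.85, 2.85]. Speed limits (rad/s): [2.79, 2.79, 3.14, 3.14, 3.14, 3.14].

INTERFACE

Orientations are given as a unit quaternion [x, y, z, w].
In Python, from rig import robot gives the robot as it stands.
- The arm moves only by the shell command python3 -m crank 'ROWS' [FORCE]. ROWS is JSON, one flat list of numbers, 7 for each row, row after row: the shift along the tool's x, y, z in mm, then the turn, a rotation vector about the tool's x, y, z in degrees, then the closure in counts, from 0 (fully open) to 255 (shut). In form: [x, y, z, ax, ay, az, fingers, x, y, z, ax, ay, az, fingers, ...]. A call has exactly 5 rows; each row is the pose to reach, as a shift and turn from the pose commanded when the call began, along the tool's axes at that moment; what a row does not reach only later rows make up. A row lasts 1/12 s, in which the tool goes at most 41.7 mm and 7.16 degrees, less where a joint would pass 70% of its speed; a pose out of reach is approached as far as the arm can. A call with a gripper value outside its range is refused whole. The fingers move at their own pace and stop on an object; FORCE is the grip in N (left out, the last holds). Time passes only in rows, so rows that repeat a pose let the fingers close, or fill a call up. It gives the time, the measured TCP pose, the force, the opening and the grip force at its end, in the units of the state.
- robot.get_obs(): the state, without advancing time (a new reading comes with each control period).
- robot.camera(name): name is "side" or "top" or "wrist"; returns a dict with "pixels" (384x512x3 uint8, red, green, blue), "intrinsics" (3x3 intrinsics, pixels), "extrinsics" (4x4, takes a point from camera to world coordinates); the wrist camera has in their place "mount" (4x4, takes a point from camera to tool coordinates, whose origin is the TCP and whose axes are the flange's). Camera axes: x right, y down, z forward; pixel columns grow to the right and rows downward; lengths in m; the calibration is good to about 2 mm. A picture is of the moment at which its call begins: read the wrist's pose just before it. There is no depth.
- robot.hand_in(): hands the job in; it is judged then, once.
The state is a dict: "time": time; "q": joint angles; "joint_velocities": joint speeds; "joint_torque": joint torques, N m; "position": TCP position; "tool_rot": TCP orientation; "ft_force": force on the tool from outside, world axes, zero at the start; "moment": the same for the moment, N m; "grip_width": finger opening in m; "grip_force": force on a finger pad.
Only numpy, scipy, OpenCV 4.12 (cv2) and the standard library are available. Lean on these libraries where they do the work, as an engineer would, in place of code of your own. Each camera call takes 0.05 s, during which the arm holds its last target. There are 200 camera calls.

TASK

The red handle of the blue length stop has about 10 mm of worn free play, so the stop is always set from the open side. Slide the carriage almost fully open, lay the blue-banded gauge bar in the channel between carriage and anvil, then push the carriage up by its handle until the bar is nipped against the anvil's brass screw with a light push (about 8 N on the screw; 15 N would spoil it). Let go leaving it nipped, the play still pushed out towards the anvil and the other two gauge bars where they were.

Things in the scene. Friction and masses are not known exactly. Their poses are not given: they have to be found in the camera images.
- fixture: Length stop bolted to the bench: aluminium base 110 (x) x 240 (y) x 12 mm, origin at the centre of its underside; +y points from the handle end to the anvil. Along its middle line runs an open channel for the bar, floor 12 mm above the bench, between two rails 31 mm apart, 4 mm thick, 5 mm high, from y = -9 mm to +85 mm where the anvil stands.
- anvil: Fixed dark steel block at the fixture's +y end, 60 (x) x 30 (y) x 40 mm, top 52 mm above the bench. Origin at the foot of its working face, 85 mm along +y from the fixture's origin; axes as the fixture's. A brass contact screw, 20 mm across, stands out of this face towards the carriage by 2 to 18 mm: locked, set differently each time and not measured, so the bar meets it by feel.
- anvil_face (a point): Middle of the anvil's working face (on the screw's axis, but in the plane of the steel face, not at the screw's tip), 25 mm above the bench: the height of the middle of a bar lying in the channel.
- carriage (a joint): Slide of the blue carriage along fixture y, m: 0 fully open, grows towards the anvil, stop at 0.085; gap to the anvil's steel face = 0.100 - value, so 0.022 to 0.038 when the 60 mm bar is nipped. Stays where left: about 3 N drag (plus 20 N per m/s). Block 84 (x) x 90 (y) mm, top 42 mm above the bench, with a steel nose 26 mm wide in front.
- carriage_face (a point): Middle of the carriage's steel nose, 25 mm above the bench: the face that meets the bar.
- handle (a joint): Play of the red handle in the carriage's window, m: its place relative to the carriage along fixture y, from -0.005 (against the rear: pulls the carriage open) to +0.005 (against the front: pushes it towards the anvil, slack taken out). In between it moves alone with about 0.6 N and stays where left.
- handle_top (a point): Middle of the top of the red handle, 85 mm above the bench. The handle is an upright block 30 (x) x 16 (y) mm, standing free for 43 mm above the carriage's top; it slides along y only. With handle = 0 it is 55 mm behind the carriage face.
- gauge_blue: The gauge bar to use: ground steel bar 26 (x) x 60 (y, its length) x 26 mm with a blue band about its middle, about 0.25 kg (0.2 to 0.33), starts lying on a black rubber mat 3 mm thick. Origin at the centre of its underside.
- gauge_yellow: Another gauge bar, 26 x 45 x 26 mm, yellow band; to be left alone on the mat. Origin at the centre of its underside.
- gauge_red: Another gauge bar, 26 x 75 x 26 mm, red band; to be left alone on the mat. Origin at the centre of its underside.
Things that resemble listed ones, but are neither listed nor needed, are in the scene too. Leave any brown or turquoise look-alike of the gauge_blue alone.

How it is judged:
On the way, in this order (a step that is already met when the one before it is completed fails the run):
1. the carriage is slid open wide enough for the blue bar (gap to the anvil over 81 mm) (value of joint carriage below 0.019 m), for 0.1 s.
2. the blue bar lies flat in the channel, let go, between carriage and anvil, and is not yet nipped (x of gauge_blue in the frame of fixture between -0.005 and 0.005 m and z of gauge_blue in the frame of fixture between 0.009 and 0.0145 m and angle between the y axis of gauge_blue and the y axis of fixture, either way round below 0.12 rad and y of gauge_blue in the frame of fixture between 0 and 0.056 m and contact force between the fingers and gauge_blue below 0.2 N and contact force between gauge_blue and anvil below 1 N), for 0.2 s.
3. the carriage, with the handle's play taken up towards the anvil, nips the bar against the anvil's screw with at least 4 N (x of gauge_blue in the frame of fixture between -0.005 and 0.005 m and z of gauge_blue in the frame of fixture between 0.009 and 0.0145 m and angle between the y axis of gauge_blue and the y axis of fixture, either way round below 0.12 rad and contact force between gauge_blue and anvil above 4 N and value of joint handle above 0.0035 m and horizontal distance between gauge_blue and carriage_face below 0.032 m), for 0.2 s.
At the end, for the whole second after the job is handed in: The blue bar lies flat in the channel (within 5 mm and 0.12 rad of its line), still nipped between the carriage (within 2 mm) and the anvil's screw (over 0.8 N), the handle's play still pushed out towards the anvil (joint over 0.003), all at rest and let go (x of gauge_blue in the frame of fixture between -0.005 and 0.005 m and z of gauge_blue in the frame of fixture between 0.009 and 0.0145 m and angle between the y axis of gauge_blue and the y axis of fixture, either way round below 0.12 rad and horizontal distance between gauge_blue and carriage_face below 0.032 m and contact force between gauge_blue and anvil above 0.8 N and value of joint handle above 0.003 m and velocity of joint carriage between -0.003 and 0.003 m/s and linear speed of gauge_blue below 0.01 m/s); the robot touches nothing.
It fails at once if the bar is pressed on the anvil with more than 15 N (contact force between gauge_blue and anvil above 15 N).
It fails at once if the yellow or the red gauge bar is shifted by more than 20 mm (distance of any of gauge_yellow, gauge_red from where it was at the start of the episode above 0.02 m).
It also fails if it takes over 72 s, if anything falls off the work surface, if the arm or the gripper's body presses on something with over 40 N, if the wrist force passes 120 N, or if a joint passes its speed limit or range.

## Working session

There is one attempt and no reset: what is moved stays moved. The work goes in short steps, Python scripts to look and compute and a shell command to move; the robot and the scene stay as the last step left them, time stands still between calls to the robot, and variables do not carry over. Pictures are saved under pics/ and viewed, at most 14 in all, crops included, and the job is handed in when it is done.

```bash
mkdir -p pics; ls
cat > h.py <<'E'
import numpy as np, cv2
from scipy.spatial.transform import Rotation as R
from rig import robot
def shot(n,f):
    o=robot.get_obs(); c=robot.camera(n); cv2.imwrite('pics/'+f,c['pixels'][:,:,::-1])
    K=np.array(c['intrinsics'])
    if n=='wrist':
        T=np.eye(4);T[:3,:3]=R.from_quat(o['tool_rot']).as_matrix();T[:3,3]=o['position'];E=T@np.array(c['mount'])
    else:E=np.array(c['extrinsics'])
    return c['pixels'],K,E
def ray(K,E,px,z):
    p=np.atleast_2d(np.array(px,float)); d=(np.linalg.inv(K)@np.c_[p,np.ones(len(p))].T).T@E[:3,:3].T
    return E[:3,3]+d*((z-E[2,3])/d[:,2])[:,None]
def proj(K,E,P):
    c=(np.atleast_2d(P)-E[:3,3])@E[:3,:3]; u=c@K.T; return u[:,:2]/u[:,2:]
E
python3 - <<'E'
from h import *
import numpy as np
ims=[]
for n in ['top','side','wrist']:
    p,K,E=shot(n,n+'0.png'); ims.append(p); np.savez(n+'0.npz',p=p,K=K,E=E)
    print(n,K.round(1).tolist(),E.round(3).tolist())
o=robot.get_obs();print({k:np.round(v,3) for k,v in o.items()},robot.nose_length)
E
```

```text
pics
top [[465.4, 0.0, 257.8], [0.0, 465.4, 188.8], [0.0, 0.0, 1.0]] [[0.023, -0.994, 0.111, 0.436], [-1.0, -0.024, -0.012, -0.037], [0.014, -0.11, -0.994, 1.037], [0.0, 0.0, 0.0, 1.0]]
side [[383.2, 0.0, 253.2], [0.0, 383.2, 193.8], [0.0, 0.0, 1.0]] [[0.983, -0.119, 0.138, 0.44], [-0.181, -0.703, 0.687, -0.711], [0.015, -0.701, -0.713, 0.751], [0.0, 0.0, 0.0, 1.0]]
wrist [[279.6, 0.0, 251.5], [0.0, 279.6, 189.3], [0.0, 0.0, 1.0]] [[0.41, -0.87, -0.274, 0.332], [-0.912, -0.392, -0.121, -0.537], [-0.002, 0.299, -0.954, 0.384], [0.0, 0.0, 0.0, 1.0]]
{'time': np.float64(0.15), 'q': array([-1.328,  0.528,  1.434, -0.   ,  1.181, -0.178]), 'joint_velocities': array([ 0.001, -0.002, -0.004, -0.   ,  0.   , -0.001]), 'joint_torque': array([  0.   , -44.043, -17.684,   0.063,   0.055,  -0.   ]), 'position': array([ 0.256, -0.57 ,  0.247]), 'tool_rot': array([ 0.978,  0.209, -0.   , -0.001]), 'ft_force': array([-0.306,  0.211,  0.225]), 'moment': array([-0.008,  0.007, -0.009]), 'grip_force': np.float64(0.0), 'grip_width': np.float64(0.087)} 0.025
```

View pics/top0.png

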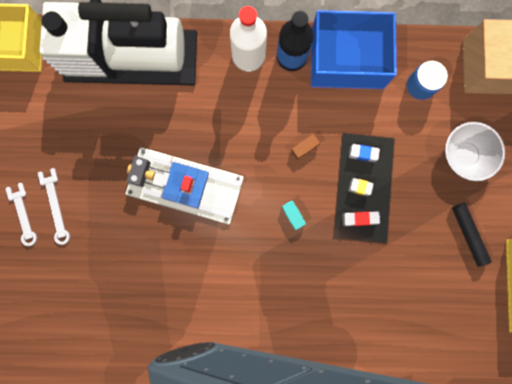

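View pics/side0.png

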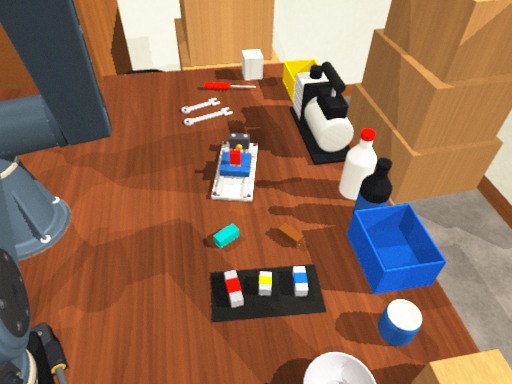

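Top view: the candidates for the blue bar are the white bar with a blue band at (364,153), the yellow-banded bar at (361,187), the red-banded bar at (361,219), a turquoise block at (293,215) and a brown block at (306,146). I choose (364,153). The fixture is at about (185,186), anvil end at (138,172), red handle at (187,184). I'll check this in a close crop and measure.

Run:
```python
from h import *
d=np.load('top0.npz');p,K,E=d['p'],d['K'],d['E']
hsv=cv2.cvtColor(p,cv2.COLOR_RGB2HSV)
def blob(m,box,z,name):
    x0,y0,x1,y1=box; mm=np.zeros_like(m,np.uint8); mm[y0:y1,x0:x1]=m[y0:y1,x0:x1]*255
    mm=cv2.morphologyEx(mm,cv2.MORPH_CLOSE,np.ones((3,3)))
    cs,_=cv2.findContours(mm,cv2.RETR_EXTERNAL,cv2.CHAIN_APPROX_NONE); c=max(cs,key=cv2.contourArea)
    r=cv2.minAreaRect(c);b=cv2.boxPoints(r); w=ray(K,E,b,z); ctr=ray(K,E,[r[0]],z)[0]
    print(name,np.round(r[0],1),'ctr',ctr.round(4),'sides',np.linalg.norm(w[1]-w[0]).round(4),np.linalg.norm(w[2]-w[1]).round(4),
     'ang',[np.degrees(np.arctan2(*(w[i+1]-w[i])[1::-1])).round(1) for i in (0,1)])
H,S,V=[hsv[...,i].astype(int) for i in range(3)]
blue=(H>100)&(H<125)&(S>110)&(V>70); red=((H<6)|(H>174))&(S>170)&(V>120)
nd=(V>110)
blob(V>75,(343,140,388,165),.029,'bluebar')
blob(V>75,(343,176,388,198),.029,'yel'); blob(V>75,(340,206,388,230),.029,'red')
blob(blue,(350,140,380,165),.029,'blueband')
blob(blue,(150,150,220,215),.042,'carriage'); blob(red,(170,170,200,200),.085,'handle')
blob((S<70)&(V>120),(120,140,250,230),.012,'base')
b=p[125:240,115:395];cv2.imwrite('pics/crop.png',cv2.resize(b,None,fx=2.85,fy=2.85,interpolation=cv2.INTER_CUBIC)[:,:,::-1])
```

```text
bluebar [364.1 152.4] ctr [ 0.6343 -0.2815  0.029 ] sides 0.0366 0.069 ang [np.float64(-9.3), np.float64(-98.2)]
yel [360.9 186.6] ctr [ 0.5583 -0.2742  0.029 ] sides 0.036 0.053 ang [np.float64(-13.8), np.float64(-102.8)]
red [361.  218.5] ctr [ 0.4885 -0.2744  0.029 ] sides 0.0829 0.0326 ang [np.float64(-88.7), np.float64(179.6)]
blueband [364.  152.5] ctr [ 0.6342 -0.2813  0.029 ] sides 0.0362 0.0265 ang [np.float64(-9.4), np.float64(-98.2)]
carriage [184.6 184.4] ctr [0.5522 0.1088 0.042 ] sides 0.0807 0.0821 ang [np.float64(-14.1), np.float64(-105.4)]
handle [186.5 184. ] ctr [0.5481 0.0986 0.085 ] sides 0.0254 0.0176 ang [np.float64(-16.0), np.float64(-107.1)]
base [183.3 185.1] ctr [0.5541 0.1159 0.012 ] sides 0.1142 0.2482 ang [np.float64(-12.8), np.float64(-104.7)]
```

View pics/crop.png

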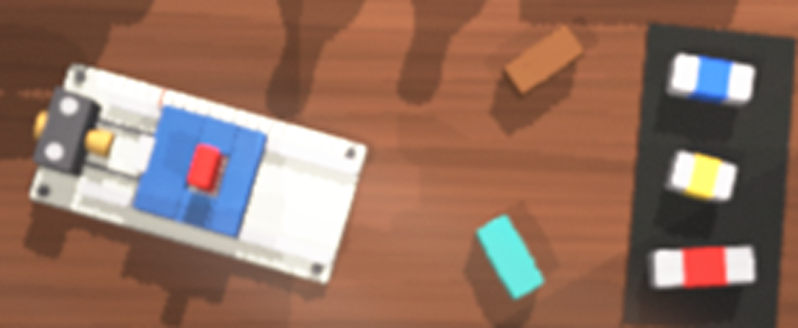

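The crop confirms it: the bar with white ends and a blue band (crop 711,78) is the target. The decoys are plain turquoise and brown blocks, and the fixture's anvil is at the left (+y world). Now I head for the handle, with tool y along the fixture's y.

```bash
cat >> h.py <<'E'
FY=np.radians(-14.5)   # fixture yaw
FO=np.array([.554,.116]); 
def fx(p): c,s=np.cos(FY),np.sin(FY); d=np.array(p[:2])-FO; return np.array([c*d[0]+s*d[1],-s*d[0]+c*d[1]])
def goal(x,y,z,yaw):   # tool-x yaw (deg)
    o=robot.get_obs(); r=R.from_quat(o['tool_rot']); d=r.inv().apply(np.array([x,y,z])-o['position'])*1e3
    t=R.from_euler('z',yaw,degrees=True)*R.from_quat([1,0,0,0]); rv=np.degrees((r.inv()*t).as_rotvec())
    print('t',round(o['time'],2),'rows to go mm',d.round(1),'deg',rv.round(1),'f',np.round(o['ft_force'],1),'w',round(o['grip_width'],4),'gf',round(o['grip_force'],1),'fix',(fx(o['position'])*1e3).round(1),'z',round(o['position'][2],4))
E
python3 -m crank '[27,-24,0,0,0,7,120, 54,-49,0,0,0,14,120, 81,-73,0,0,0,21,120, 108,-97,0,0,0,28,120, 133,-121,0,0,0,35,120]' 20
python3 -c "
from h import *
goal(.548,.099,.12,-14.5)"
```

```text
time: 0.57
position: [0.3281, -0.4035, 0.2472]
tool_rot: [0.995, -0.098, -0.0, -0.0]
ft_force: [0.6, -0.0, -1.0]
grip_width: 0.0613
grip_force: 0.0
t 0.57 rows to go mm [ 118.1 -535.5  127.6] deg [-0.   0.   3.3] f [ 0.6 -0.  -1. ] w 0.0613 gf 0.0 fix [ -88.7 -559.5] z 0.2472
```

```bash
python3 -m crank '[9,-40,0,0,0,1,140, 18,-80,0,0,0,2,140, 26,-120,0,0,0,3,140, 35,-159,0,0,0,3,140, 43,-197,0,0,0,3,140]' 20
python3 -m crank '[9,-40,15,0,0,0,140, 18,-80,30,0,0,0,140, 26,-118,45,0,0,0,140, 35,-155,60,0,0,0,140, 42,-190,70,0,0,0,140]' 20
python3 -c "
from h import *
goal(.548,.099,.12,-14.5)"
```

```text
time: 0.98
position: [0.4073, -0.2179, 0.2475]
tool_rot: [0.993, -0.121, -0.0, -0.0]
ft_force: [0.3, -1.1, 0.7]
grip_width: 0.0397
grip_force: 0.0
time: 1.4
position: [0.4934, -0.0436, 0.1764]
tool_rot: [0.993, -0.12, -0.0, -0.0]
ft_force: [0.3, -1.0, 0.7]
grip_width: 0.0391
grip_force: 0.0
t 1.4 rows to go mm [  19.  -151.5   56.4] deg [0.  0.1 0.7] f [ 0.3 -1.   0.7] w 0.0391 gf 0.0 fix [ -18.7 -169.7] z 0.1764
```

```bash
python3 -m crank '[5,-38,15,0,0,0.7,100, 10,-76,30,0,0,0.7,100, 15,-110,45,0,0,0.7,100, 17,-137,52,0,0,0.7,100, 17,-137,52,0,0,0.7,100]' 20
python3 - <<'E'
from h import *
p,K,E=shot('wrist','w1.png')
goal(.548,.099,.12,-14.5)
E
```

```text
time: 1.82
position: [0.5427, 0.0879, 0.1237]
tool_rot: [0.992, -0.124, -0.001, -0.001]
ft_force: [0.2, 0.2, 0.4]
grip_width: 0.052
grip_force: 0.0
t 1.87 rows to go mm [  2.4 -14.1   4.3] deg [0.  0.1 0.2] f [-0.1 -0.2 -0.3] w 0.0527 gf 0.0 fix [ -3.9 -32.1] z 0.1243
```

View pics/w1.png

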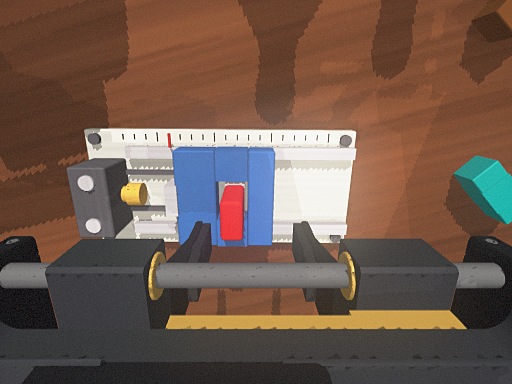

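Wrist view: handle at (232,212) between the fingers' lines, nose at (166,197), screw (122–147,194), base's far edge from (84,129) to (355,129), all square to the tool. Next I refine the positions from it.

Run:
```python
from h import *
p,K,E=shot('wrist','w1b.png')
np.savez('w1.npz',p=p,K=K,E=E)
hsv=cv2.cvtColor(p,cv2.COLOR_RGB2HSV);H,S,V=[hsv[...,i].astype(int) for i in range(3)]
red=(((H<6)|(H>174))&(S>150)&(V>150));red[:175]=0;red[250:]=0
ys,xs=np.where(red);print('red px',xs.min(),xs.max(),ys.min(),ys.max())
g=ray(K,E,[(84,129),(355,129)],.012);print('base edge',g.round(4),'len',np.linalg.norm(g[0]-g[1]),'yaw of y',np.degrees(np.arctan2(*(g[0]-g[1])[1::-1])))
m=g.mean(0)[:2]; u=(g[0]-g[1])[:2];u/=np.linalg.norm(u); xd=np.array([u[1],-u[0]]); print('origin',m-.055*xd)
for n,px,z in [('handle top far edge mid',(232,186),.085),('nose',(166,197),.038),('screwtip',(147,194),.025),('anvilface top',(128,190),.052),('carr front',(173,148),.042),('carr back',(275,148),.042)]:
    w=ray(K,E,[px],z)[0];print(n,w.round(4),(fx(w)*1e3).round(1))
```

```text
red px 217 240 185 239
base edge [[ 0.6364  0.212   0.012 ]
 [ 0.5782 -0.018   0.012 ]] len 0.23731028793422465 yaw of y 75.79357882227086
origin [0.55396003 0.11047643]
handle top far edge mid [0.5745 0.0897 0.085 ] [ 26.4 -20.4]
nose [0.5658 0.1531 0.038 ] [ 2.1 38.9]
screwtip [0.5693 0.1738 0.025 ] [ 0.3 59.8]
anvilface top [0.5822 0.1746 0.052 ] [12.7 63.8]
carr front [0.6041 0.1326 0.042 ] [44.3 28.6]
carr back [0.5844 0.0548 0.042 ] [ 44.7 -51.6]
```

```bash
python3 -m crank '[2,-10,0,0,0,0,100, 2,-13,10,0,0,0,100, 2,-13,30,0,0,0,100, 2,-13,50,0,0,0,100, 2,-13,50,0,0,0,100]' 20
python3 -m crank '[0,0,0,0,0,0,255, 0,0,0,0,0,0,255, 0,0,0,0,0,0,255, 0,0,0,0,0,0,255, 0,0,0,0,0,0,255]' 20
python3 -c "
from h import *
goal(.549,.0976,.074,-14.5)"
```

```text
time: 2.33
position: [0.5454, 0.0947, 0.0727]
tool_rot: [0.992, -0.127, -0.003, 0.0]
ft_force: [-1.2, 0.7, -0.2]
grip_width: 0.0533
grip_force: 0.0
time: 2.75
position: [0.5482, 0.0955, 0.0765]
tool_rot: [0.992, -0.127, 0.001, -0.0]
ft_force: [0.5, 2.5, -0.1]
grip_width: 0.0274
grip_force: 0.1
t 2.75 rows to go mm [ 0.2 -2.3  2.5] deg [-0.  -0.1 -0. ] f [ 0.5  2.5 -0.1] w 0.0274 gf 0.1 fix [ -0.4 -21.3] z 0.0765
```

```bash
python3 -m crank '[0,0,0,0,0,0,255, 0,0,0,0,0,0,255, 0,0,0,0,0,0,255, 0,0,0,0,0,0,255, 0,0,0,0,0,0,255]' 20
python3 -c "
from h import *
goal(.549,.0976,.074,-14.5)"
```

```text
time: 3.17
position: [0.5483, 0.096, 0.0763]
tool_rot: [0.992, -0.127, 0.001, -0.0]
ft_force: [0.0, 3.7, 5.7]
grip_width: 0.0159
grip_force: 20.0
t 3.17 rows to go mm [ 0.3 -1.7  2.3] deg [-0.1 -0.1 -0.1] f [0.  3.7 5.7] w 0.0159 gf 20.0 fix [ -0.5 -20.8] z 0.0763
```

```bash
python3 -m crank '[0,5,0,0,0,0,255, 0,11,0,0,0,0,255, 0,17,0,0,0,0,255, 0,23,0,0,0,0,255, 0,29,0,0,0,0,255]' 20
python3 -m crank '[0,5,0,0,0,0,255, 0,10,0,0,0,0,255, 0,15,0,0,0,0,255, 0,18,0,0,0,0,255, 0,18,0,0,0,0,255]' 20
python3 - <<'E'
from h import *
goal(.549,.0976,.074,-14.5)
p,K,E=shot('top','t2.png');np.savez('t2.npz',p=p,K=K,E=E)
cv2.imwrite('pics/t2c.png',cv2.resize(p[130:240,110:260],None,fx=4,fy=4,interpolation=cv2.INTER_CUBIC)[:,:,::-1])
E
```

```text
time: 3.58
position: [0.541, 0.068, 0.0763]
tool_rot: [0.992, -0.127, 0.001, -0.001]
ft_force: [0.4, 4.3, 7.1]
grip_width: 0.0159
grip_force: 20.0
time: 4.0
position: [0.5362, 0.0497, 0.0763]
tool_rot: [0.992, -0.127, 0.001, 0.0]
ft_force: [-0.6, 1.7, 7.8]
grip_width: 0.0157
grip_force: 20.0
t 4.0 rows to go mm [  0.3 -49.6   2.3] deg [-0.  -0.1 -0.1] f [-0.6  1.7  7.8] w 0.0157 gf 20.0 fix [ -0.6 -68.7] z 0.0763
```

```bash
python3 -m crank '[0,0,-1,0,0,0,150, 0,0,-1,0,0,0,150, 0,0,-1,0,0,0,150, 0,0,-10,0,0,0,150, 0,0,-35,0,0,0,150]' 20
python3 -m crank '[0,-20,-35,0,0,0,130, 0,-40,-70,0,0,0,130, 0,-60,-90,0,0,0,130, 0,-60,-90,0,0,0,130, 0,-60,-90,0,0,0,130]' 20
python3 -m crank '[0,0,0,0,0,0,130, 0,0,0,0,0,0,130, 0,0,0,0,0,0,130, 0,0,0,0,0,0,130, 0,0,0,0,0,0,130]' 20
python3 - <<'E'
from h import *
goal(.549,.0976,.074,-14.5)
p,K,E=shot('wrist','w3.png');np.savez('w3.npz',p=p,K=K,E=E)
E
```

```text
time: 4.47
position: [0.5332, 0.0502, 0.1083]
tool_rot: [0.992, -0.126, -0.004, 0.0]
ft_force: [0.1, 0.3, 0.6]
grip_width: 0.0343
grip_force: 0.0
time: 4.88
position: [0.5514, 0.1088, 0.2022]
tool_rot: [0.992, -0.125, 0.002, 0.0]
ft_force: [0.6, -0.6, -0.7]
grip_width: 0.0425
grip_force: 0.0
time: 5.3
position: [0.5504, 0.1076, 0.1996]
tool_rot: [0.992, -0.127, -0.001, 0.0]
ft_force: [-0.2, -0.1, -1.1]
grip_width: 0.0426
grip_force: 0.0
t 5.3 rows to go mm [  1.4   9.9 125.6] deg [ 0.   0.1 -0.1] f [-0.2 -0.1 -1.1] w 0.0426 gf 0.0 fix [-1.4 -9.1] z 0.1996
```

View pics/w3.png

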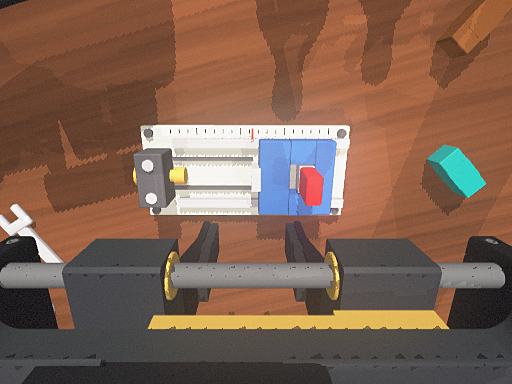

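Carriage is near open: nose at (250,177), screw tip (187,175), anvil foot about (172,190), base far corners (140,126) and (350,126). I work out the placing pose and the route to the bar.

Run:
```python
from h import *
d=np.load('w3.npz');p,K,E=d['p'],d['K'],d['E']
g=ray(K,E,[(140,126),(350,126)],.012);print('len',np.linalg.norm(g[0]-g[1]).round(4),'yaw',np.degrees(np.arctan2(*(g[0]-g[1])[1::-1]))-90)
m=g.mean(0)[:2]; u=(g[0]-g[1])[:2];u/=np.linalg.norm(u); xd=np.array([u[1],-u[0]]); print('origin',m-.055*xd)
for n,px,z in [('nose',(250,177),.03),('screwtip',(187,175),.025),('anvil foot',(172,190),.012),('railA in',(215,163),.017),('railB in',(215,196),.017),('near edge',(245,215),.012),('far edge',(245,126),.012)]:
    w=ray(K,E,[px],z)[0];print(n,w.round(4),(fx(w)*1e3).round(1))
goal(.6343,-.2815,.2,-8.7-180+180)
cv2.imwrite('pics/w3c.png',cv2.resize(p[115:225,125:360],None,fx=3.4,fy=3.4,interpolation=cv2.INTER_CUBIC)[:,:,::-1])
```

```text
len 0.2386 yaw -14.517037891461598
origin [0.55339443 0.11298085]
nose [0.5519 0.1075 0.03  ] [ 0.1 -8.7]
screwtip [0.571  0.1774 0.025 ] [ 1.1 63.8]
anvil foot [0.5552 0.205  0.012 ] [-21.1  86.4]
railA in [0.575  0.1437 0.017 ] [13.4 32.1]
railB in [0.5361 0.1554 0.017 ] [-27.2  33.7]
near edge [0.5011 0.1273 0.012 ] [-54.1  -2.3]
far edge [0.6066 0.0992 0.012 ] [55.2 -3.1]
t 5.35 rows to go mm [ 1.790e+02  3.556e+02 -3.000e-01] deg [ 0.   0.1 -5.9] f [0.6 0.9 0.5] w 0.0425 gf 0.0 fix [-1.2 -8.9] z 0.1998
```

View pics/w3c.png

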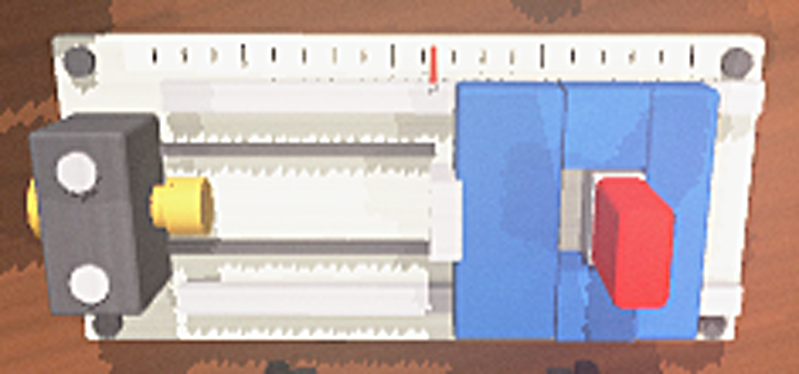

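The crop shows a clear channel (centre row ≈ 173 px), with about 70 mm between nose and screw and the handle resting to the rear. Off to the bar, turning the tool 96°.

```bash
sed -i 's/FO=.*/FO=np.array([.5537,.1135])/' h.py
python3 -m crank '[13,25,0,0,0,-7,120, 26,50,0,0,0,-14,105, 39,75,0,0,0,-21,105, 52,100,0,0,0,-28,105, 65,128,0,0,0,-35,105]' 20
python3 -c "
from h import *
goal(.637,-.2845,.17,81.8)"
```

```text
time: 5.77
position: [0.5819, -0.0331, 0.2003]
tool_rot: [0.984, 0.181, -0.0, -0.0]
ft_force: [1.2, 0.3, 0.1]
grip_width: 0.0508
grip_force: 0.0
t 5.77 rows to go mm [-37.9 254.6  30.2] deg [ -0.  -0. -61.] f [1.2 0.3 0.1] w 0.0508 gf 0.0 fix [  64.  -134.9] z 0.2003
```

```bash
python3 -m crank '[-5,28,5,0,0,-7,105, -10,56,10,0,0,-14,105, -15,84,15,0,0,-21,105, -20,112,20,0,0,-28,105, -25,140,25,0,0,-35,105]' 20
python3 -c "
from h import *
goal(.637,-.2845,.17,81.8)"
```

```text
time: 6.18
position: [0.6071, -0.1735, 0.175]
tool_rot: [0.884, 0.468, -0.0, -0.0]
ft_force: [0.4, 0.4, 0.7]
grip_width: 0.0508
grip_force: 0.0
t 6.18 rows to go mm [-75.   87.1   4.9] deg [ -0.  -0. -26.] f [0.4 0.4 0.7] w 0.0508 gf 0.0 fix [ 123.6 -264.5] z 0.175
```

```bash
python3 -m crank '[-19,21,2,0,0,-7,105, -38,42,4,0,0,-14,105, -57,63,4,0,0,-21,105, -72,80,4,0,0,-26,105, -72,80,4,0,0,-26,105]' 20
python3 -m crank '[0,0,0,0,0,0,105, 0,0,0,0,0,0,105, 0,0,0,0,0,0,105, 0,0,0,0,0,0,105, 0,0,0,0,0,0,105]' 20
python3 - <<'E'
from h import *
p,K,E=shot('wrist','w4.png');np.savez('w4.npz',p=p,K=K,E=E)
goal(.637,-.2845,.17,81.8)
E
```

```text
time: 6.6
position: [0.6333, -0.2824, 0.1712]
tool_rot: [0.758, 0.652, -0.0, 0.002]
ft_force: [0.3, -0.5, 0.3]
grip_width: 0.0511
grip_force: 0.0
time: 7.02
position: [0.6323, -0.2754, 0.1717]
tool_rot: [0.757, 0.653, -0.0, -0.0]
ft_force: [1.1, -0.6, 0.4]
grip_width: 0.0514
grip_force: 0.0
t 7.07 rows to go mm [-8.1  5.9  1.7] deg [-0.  -0.  -0.3] f [ 0.3  0.9 -0.1] w 0.0515 gf 0.0 fix [ 173.6 -357. ] z 0.1717
```

View pics/w4.png

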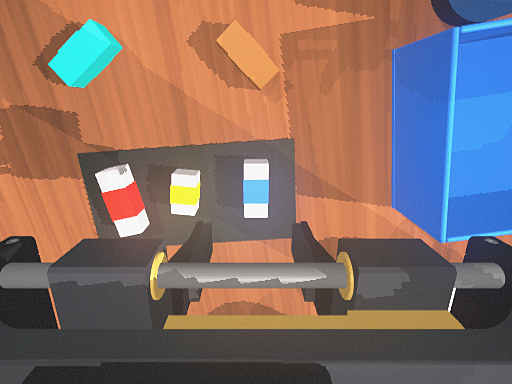

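The blue-banded bar is upright in the view, columns 243–269, rows 159–218 (grey end face 159–164); the yellow bar is at (185,193), the red at (122,202). Measuring the top face.

Run:
```python
from h import *
d=np.load('w4.npz');p,K,E=d['p'],d['K'],d['E']
hsv=cv2.cvtColor(p,cv2.COLOR_RGB2HSV);H,S,V=[hsv[...,i].astype(int) for i in range(3)]
print(p[155:222:3,256].tolist())
b=((H>95)&(H<125)&(S>90)&(V>90)).astype(np.uint8);b[:,:230]=0;b[:,285:]=0;b[:150]=0;b[225:]=0
c=max(cv2.findContours(b,0,1)[0],key=cv2.contourArea);r=cv2.minAreaRect(c);print('band',r)
q=cv2.boxPoints(r);print(ray(K,E,q,.029).round(4).tolist())
w=ray(K,E,[r[0]],.029)[0];print('band ctr',w.round(4))
m=((V>115)*1).astype(np.uint8);m[:,:236]=0;m[:,280:]=0;m[:157]=0;m[222:]=0
c=max(cv2.findContours(m,0,1)[0],key=cv2.contourArea);r=cv2.minAreaRect(c);print('bar',r,cv2.boundingRect(c))
for px in [(256,164.5),(256,218.5),(243.5,195),(269.5,195)]: print(px,ray(K,E,[px],.029)[0].round(4))
goal(*w[:2],.034,81.8)
```

```text
[[114, 104, 108], [118, 109, 116], [194, 185, 187], [253, 254, 253], [247, 247, 247], [247, 247, 247], [247, 247, 247], [247, 247, 247], [255, 253, 247], [112, 202, 247], [115, 203, 247], [117, 203, 247], [115, 199, 247], [114, 198, 247], [117, 202, 247], [119, 203, 247], [171, 222, 247], [248, 247, 247], [247, 247, 247], [247, 247, 247], [248, 248, 248], [94, 86, 100], [110, 105, 114]]
band ((255.5, 191.5), (25.0, 25.0), 90.0)
[[0.6249, -0.2694, 0.029], [0.6506, -0.2732, 0.029], [0.647, -0.3006, 0.029], [0.6206, -0.2967, 0.029]]
band ctr [ 0.6358 -0.2848  0.029 ]
bar ((259.9999694824219, 189.49998474121094), (62.99999237060547, 37.99999237060547), 90.0) (241, 158, 39, 64)
(256, 164.5) [ 0.6404 -0.2562  0.029 ]
(256, 218.5) [ 0.632  -0.3154  0.029 ]
(243.5, 195) [ 0.6227 -0.2868  0.029 ]
(269.5, 195) [ 0.6499 -0.2908  0.029 ]
t 7.07 rows to go mm [ -8.6   4.8 137.7] deg [-0.  -0.  -0.3] f [ 0.3  0.9 -0.1] w 0.0515 gf 0.0 fix [ 173.6 -357. ] z 0.1717
```

```bash
python3 -m crank '[-5,3,0,0,0,0,105, -9,5,30,0,0,0,105, -9,5,60,0,0,0,105, -9,5,85,0,0,0,105, -9,5,95,0,0,0,105]' 25
python3 -m crank '[0,0,0,0,0,0,105, 0,0,0,0,0,0,105, 0,0,0,0,0,0,105, 0,0,0,0,0,0,105, 0,0,0,0,0,0,105]' 25
python3 - <<'E'
from h import *
goal(.6361,-.2855,.037,81.8)
E
```

```text
time: 7.48
position: [0.6339, -0.2852, 0.0726]
tool_rot: [0.758, 0.652, -0.001, -0.003]
ft_force: [0.1, -0.7, -0.2]
grip_width: 0.0511
grip_force: 0.0
time: 7.9
position: [0.637, -0.2869, 0.0785]
tool_rot: [0.758, 0.653, 0.0, 0.002]
ft_force: [-0.3, 0.4, -0.2]
grip_width: 0.051
grip_force: 0.0
t 7.9 rows to go mm [ 1.3 -1.2 41.5] deg [ 0.2  0.1 -0.3] f [-0.3  0.4 -0.2] w 0.051 gf 0.0 fix [ 180.9 -366.8] z 0.0785
```

```bash
python3 -m crank '[1,-1,15,0,0,0,105, 1,-1,30,0,0,0,105, 1,-1,38,0,0,0,105, 1,-1,39,0,0,0,105, 1,-1,39,0,0,0,105]' 25
python3 -m crank '[0,0,0,0,0,0,105, 0,0,0,0,0,0,130, 0,0,0,0,0,0,160, 0,0,0,0,0,0,255, 0,0,0,0,0,0,255]' 25
python3 -m crank '[0,0,0,0,0,0,255, 0,0,0,0,0,0,255, 0,0,0,0,0,0,255, 0,0,0,0,0,0,255, 0,0,0,0,0,0,255]' 25
python3 - <<'E'
from h import *
goal(.6361,-.2855,.037,81.8)
E
```

```text
time: 8.32
position: [0.6345, -0.2848, 0.0365]
tool_rot: [0.758, 0.653, -0.0, -0.001]
ft_force: [-0.3, -0.4, 0.1]
grip_width: 0.051
grip_force: 0.0
time: 8.73
position: [0.6353, -0.2853, 0.0381]
tool_rot: [0.758, 0.653, 0.0, 0.0]
ft_force: [0.8, 0.5, 0.3]
grip_width: 0.032
grip_force: 0.0
time: 9.15
position: [0.6352, -0.2852, 0.0379]
tool_rot: [0.758, 0.653, 0.0, 0.0]
ft_force: [-1.1, 0.1, 2.2]
grip_width: 0.0256
grip_force: 25.0
t 9.15 rows to go mm [-0.1  1.   0.9] deg [ 0.   0.  -0.3] f [-1.1  0.1  2.2] w 0.0256 gf 25.0 fix [ 178.7 -365.6] z 0.0379
```

```bash
python3 -m crank '[0,0,-10,0,0,0,255, 0,0,-35,0,0,0,255, 0,0,-65,0,0,0,255, 0,0,-95,0,0,0,255, 0,0,-105,0,0,0,255]' 25
python3 - <<'E'
from h import *
goal(.5612,.142,.14,75.5)
E
```

```text
time: 9.57
position: [0.6371, -0.2863, 0.1473]
tool_rot: [0.758, 0.653, 0.001, 0.004]
ft_force: [1.6, -0.6, -2.8]
grip_width: 0.0257
grip_force: 25.0
t 9.57 rows to go mm [ 412.4 -138.6    5.1] deg [0.4 0.2 6. ] f [ 1.6 -0.6 -2.8] w 0.0257 gf 25.0 fix [ 180.9 -366.2] z 0.1473
```

```bash
python3 -m crank '[25,-8,0,0,0,2,255, 60,-20,0,0,0,4,255, 95,-32,0,0,0,6,255, 130,-44,0,0,0,6,255, 165,-56,0,0,0,6,255]' 25
python3 -m crank '[37,-9,0,0,0,0,255, 74,-18,0,0,0,0,255, 110,-27,0,0,0,0,255, 140,-34,0,0,0,0,255, 165,-38,0,0,0,0,255]' 25
python3 - <<'E'
from h import *
goal(.5612,.142,.14,75.5)
E
```

```text
time: 9.98
position: [0.6028, -0.112, 0.1417]
tool_rot: [0.791, 0.612, -0.0, -0.001]
ft_force: [0.5, 0.4, -3.4]
grip_width: 0.0257
grip_force: 25.0
time: 10.4
position: [0.6071, 0.0585, 0.1416]
tool_rot: [0.79, 0.613, -0.001, -0.001]
ft_force: [-0.2, 0.1, -2.6]
grip_width: 0.0258
grip_force: 25.0
t 10.4 rows to go mm [ 69.4 -65.3   1.8] deg [-0.2 -0.   0.1] f [-0.2  0.1 -2.6] w 0.0258 gf 25.0 fix [ 65.5 -39.9] z 0.1416
```

```bash
python3 -m crank '[20,-18,0,0,0,0,255, 40,-38,0,0,0,0,255, 57,-55,0,0,0,0,255, 64,-64,0,0,0,0,255, 64,-64,0,0,0,0,255]' 25
python3 -m crank '[0,0,0,0,0,0,255, 0,0,0,0,0,0,255, 0,0,0,0,0,0,255, 0,0,0,0,0,0,255, 0,0,0,0,0,0,255]' 25
python3 - <<'E'
from h import *
goal(.5612,.142,.14,75.5)
p,K,E=shot('wrist','w5.png');np.savez('w5.npz',p=p,K=K,E=E)
E
```

```text
time: 10.82
position: [0.5601, 0.1356, 0.1417]
tool_rot: [0.79, 0.613, -0.002, -0.001]
ft_force: [-0.4, -0.0, -3.3]
grip_width: 0.0257
grip_force: 25.0
time: 11.23
position: [0.5636, 0.1326, 0.1425]
tool_rot: [0.791, 0.611, 0.0, 0.0]
ft_force: [0.3, -0.6, -3.4]
grip_width: 0.0259
grip_force: 25.0
t 11.23 rows to go mm [ 8.5 -4.7  2.5] deg [ 0.  -0.  -0.1] f [ 0.3 -0.6 -3.4] w 0.0259 gf 25.0 fix [ 4.8 21. ] z 0.1425
```

View pics/w5.png

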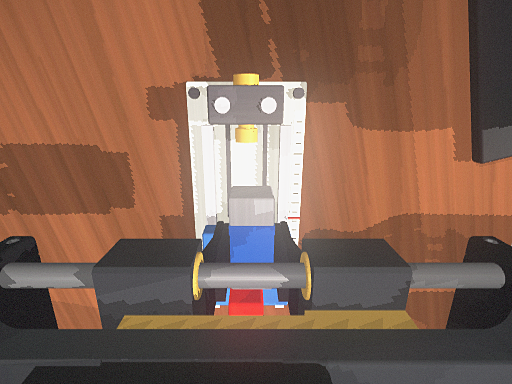

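The bar is held over the channel (bar end 230–273, row 186–226); screw tip at (246,142), channel lines at columns 231 and 265, row 160, base edges 192 and 304 at row 180.

Run:
```python
from h import *
d=np.load('w5.npz');p,K,E=d['p'],d['K'],d['E']
for n,px,z in [('screwtip bottom',(246,142),.025),('screw tip top edge',(246,128),.035),('lines L',(231,160),.014),('R',(265,160),.014),('base L',(192,180),.012),('base R',(304,180),.012),('bar end top L',(230,187),.133),('bar end top R',(273,187),.133)]:
    w=ray(K,E,[px],z)[0];print(n,w.round(4),(fx(w)*1e3).round(1))
o=robot.get_obs();print((fx(o['position'])*1e3).round(1))
cv2.imwrite('pics/w5c.png',cv2.resize(p[70:230,170:320],None,fx=3.6,fy=3.6,interpolation=cv2.INTER_CUBIC)[:,:,::-1])
```

```text
screwtip bottom [0.5713 0.1787 0.025 ] [ 0.8 67.6]
screw tip top edge [0.5749 0.1916 0.035 ] [ 1.  80.9]
lines L [0.5523 0.1642 0.014 ] [-14.   48.8]
R [0.5841 0.156  0.014 ] [18.8 48.7]
base L [0.5091 0.1542 0.012 ] [-53.4  28.3]
base R [0.6168 0.1262 0.012 ] [57.9 28.1]
bar end top L [0.5622 0.1711 0.133 ] [-6.2 57.9]
bar end top R [0.5851 0.1652 0.133 ] [17.4 57.9]
[ 4.6 21.1]
```

View pics/w5c.png

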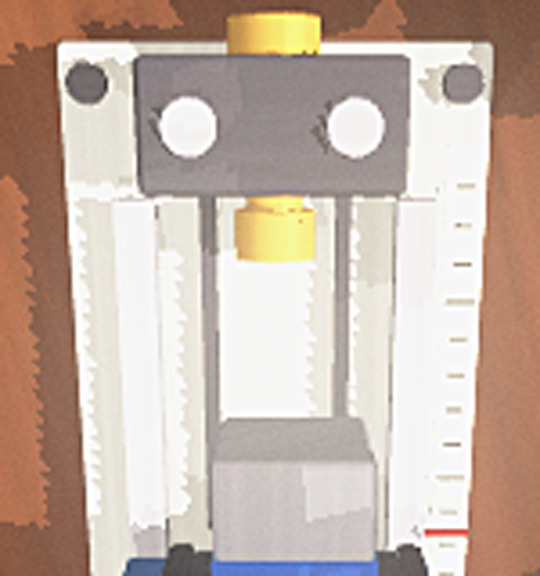

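```bash
cat >> h.py <<'E'
def fgoal(x,y,z,yaw):
    c,s=np.cos(FY),np.sin(FY); w=FO+np.array([c*x-s*y,s*x+c*y])/1e3; goal(*w,z,yaw)
E
python3 -c "
from h import *
fgoal(1.2,30.5,.048,75.5)"
```

```text
t 11.28 rows to go mm [ 9.4 -3.4 94.5] deg [ 0.   0.  -0.1] f [ 0.2 -0.2 -2.4] w 0.0258 gf 25.0 fix [ 4.6 21.1] z 0.1425
```

```bash
python3 -m crank '[5,-2,0,0,0,0,255, 9,-3,20,0,0,0,255, 9,-3,45,0,0,0,255, 9,-3,68,0,0,0,255, 9,-3,78,0,0,0,255]' 25
python3 -m crank '[0,0,0,0,0,0,255, 0,0,0,0,0,0,255, 0,0,0,0,0,0,255, 0,0,0,0,0,0,255, 0,0,0,0,0,0,255]' 25
python3 -c "
from h import *
fgoal(1.2,30.5,.048,75.5)"
```

```text
time: 11.7
position: [0.5607, 0.1432, 0.0621]
tool_rot: [0.791, 0.612, -0.002, -0.001]
ft_force: [-0.5, -0.2, -3.3]
grip_width: 0.0259
grip_force: 25.0
time: 12.12
position: [0.5632, 0.1432, 0.0659]
tool_rot: [0.791, 0.612, 0.001, 0.001]
ft_force: [0.1, 0.1, -3.0]
grip_width: 0.0257
grip_force: 25.0
t 12.12 rows to go mm [-0.6 -0.6 17.9] deg [ 0.1 -0.  -0. ] f [ 0.1  0.1 -3. ] w 0.0257 gf 25.0 fix [ 1.8 31.1] z 0.0659
```

```bash
python3 -m crank '[0,0,4,0,0,0,255, 0,-0.5,8,0,0,0,255, 0,-0.5,12,0,0,0,255, 0,-0.5,16,0,0,0,255, 0,-0.5,17,0,0,0,255]' 25
python3 -c "
from h import *
fgoal(1.2,30.5,.047,75.5)"
```

```text
time: 12.53
position: [0.5612, 0.1431, 0.0468]
tool_rot: [0.791, 0.612, -0.001, -0.0]
ft_force: [-1.5, -0.4, 5.1]
grip_width: 0.0255
grip_force: 25.0
t 12.53 rows to go mm [-0.1  1.3 -0.2] deg [-0.1  0.  -0. ] f [-1.5 -0.4  5.1] w 0.0255 gf 25.0 fix [-0.1 30.6] z 0.0468
```

```bash
python3 -m crank '[0,0,-0.5,0,0,0,190, 0,0,-0.5,0,0,0,170, 0,0,-0.5,0,0,0,130, 0,0,-0.5,0,0,0,130, 0,0,-0.5,0,0,0,130]' 10
python3 -m crank '[0,0,-10,0,0,0,130, 0,0,-30,0,0,0,130, 0,0,-60,0,0,0,130, 0,0,-90,0,0,0,130, 0,0,-110,0,0,0,130]' 10
python3 -m crank '[0,0,0,0,0,0,130, 0,0,0,0,0,0,130, 0,0,0,0,0,0,130, 0,0,0,0,0,0,130, 0,0,0,0,0,0,130]'
python3 - <<'E'
from h import *
p,K,E=shot('wrist','w6.png');np.savez('w6.npz',p=p,K=K,E=E)
cv2.imwrite('pics/w6c.png',cv2.resize(p[60:330,140:370],None,fx=2.2,fy=2.2,interpolation=cv2.INTER_CUBIC)[:,:,::-1])
fgoal(1.2,-69,.12,-14.5)
E
```

```text
time: 12.95
position: [0.5622, 0.1432, 0.0484]
tool_rot: [0.791, 0.612, 0.0, 0.0]
ft_force: [0.4, 0.5, -0.1]
grip_width: 0.0397
grip_force: 0.0
time: 13.37
position: [0.5628, 0.1433, 0.1614]
tool_rot: [0.791, 0.612, 0.002, 0.001]
ft_force: [0.2, -0.4, 0.7]
grip_width: 0.0426
grip_force: 0.0
time: 13.78
position: [0.5609, 0.1431, 0.1568]
tool_rot: [0.791, 0.612, -0.001, -0.001]
ft_force: [-0.3, 0.9, -0.6]
grip_width: 0.0429
grip_force: 0.0
t 13.83 rows to go mm [-99.5   1.7  36.9] deg [-0.1  0.2 90. ] f [ 0.4 -0.1 -0.1] w 0.0428 gf 0.0 fix [-0.4 30.5] z 0.1568
```

View pics/w6c.png

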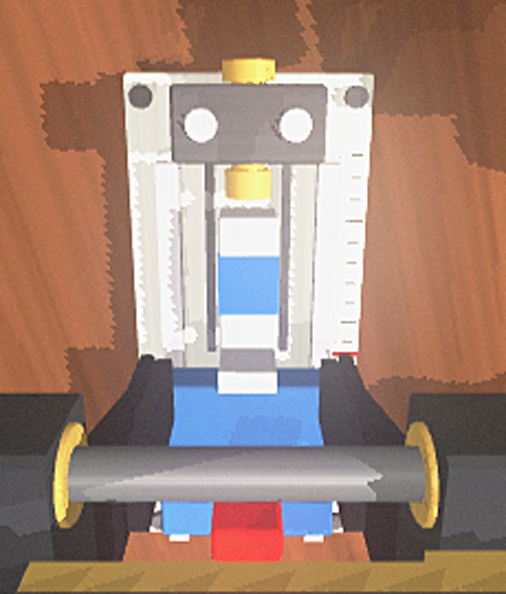

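The bar lies straight in the channel (crop 218–279), just clear of the screw tip (248,198), and let go. Now I go behind the handle with closed fingers; the present orientation works for pushing along tool x.

```bash
python3 -m crank '[-25,1,0,0,0,0,255, -55,1,0,0,0,0,255, -85,1,0,0,0,0,255, -112,1,0,0,0,0,255, -121,1,0,0,0,0,255]' 10
python3 -m crank '[0,0,0,0,0,0,255, 0,0,0,0,0,0,255, 0,0,0,0,0,0,255, 0,0,0,0,0,0,255, 0,0,0,0,0,0,255]' 10
python3 -c "
from h import *
fgoal(1.2,-90,.074,75.5)"
```

```text
time: 14.25
position: [0.5311, 0.0231, 0.1572]
tool_rot: [0.792, 0.611, -0.001, -0.001]
ft_force: [-0.2, 0.4, 0.3]
grip_width: 0.0168
grip_force: 0.0
time: 14.67
position: [0.5326, 0.027, 0.158]
tool_rot: [0.79, 0.613, 0.0, -0.0]
ft_force: [-0.0, 0.0, -0.7]
grip_width: 0.0006
grip_force: 0.0
t 14.67 rows to go mm [-1. -0. 84.] deg [ 0.  -0.   0.1] f [-0.   0.  -0.7] w 0.0006 gf 0.0 fix [  1.2 -89. ] z 0.158
```

```bash
python3 -m crank '[-3,0,15,0,0,0,255, -3,0,40,0,0,0,255, -3,0,65,0,0,0,255, -3,0,78,0,0,0,255, -3,0,82,0,0,0,255]' 10
python3 -m crank '[0,0,0,0,0,0,255, 0,0,0,0,0,0,255, 0,0,0,0,0,0,255, 0,0,0,0,0,0,255, 0,0,0,0,0,0,255]' 10
python3 - <<'E'
from h import *
fgoal(1.2,-90,.074,75.5)
E
```

```text
time: 15.08
position: [0.5303, 0.0239, 0.0738]
tool_rot: [0.791, 0.612, -0.001, -0.002]
ft_force: [-0.0, 1.2, -0.4]
grip_width: 0.0006
grip_force: 0.0
time: 15.5
position: [0.5323, 0.0229, 0.077]
tool_rot: [0.791, 0.612, 0.001, 0.001]
ft_force: [0.5, 0.1, 0.3]
grip_width: 0.0006
grip_force: 0.0
t 15.5 rows to go mm [ 3.1 -0.8  3. ] deg [ 0.1 -0.  -0. ] f [0.5 0.1 0.3] w 0.0006 gf 0.0 fix [  2.  -93.1] z 0.077
```

```bash
python3 -m crank '[2,0,2,0,0,0,255, 5,0,3,0,0,0,255, 8,0,3,0,0,0,255, 11,0,3,0,0,0,255, 14,0,3,0,0,0,255]' 10
python3 -m crank '[1,0,0,0,0,0,255, 2,0,0,0,0,0,255, 3,0,0,0,0,0,255, 3,0,0,0,0,0,255, 3,0,0,0,0,0,255]' 10
python3 - <<'E'
from h import *
fgoal(1.2,-50,.074,75.5)
o=robot.get_obs();print('Fy',np.dot(o['ft_force'],[.25,.968,0]))
E
```

```text
time: 15.92
position: [0.5352, 0.0368, 0.073]
tool_rot: [0.791, 0.612, -0.0, 0.0]
ft_force: [-0.1, -0.4, 0.7]
grip_width: 0.0003
grip_force: 0.4
time: 16.33
position: [0.5359, 0.0394, 0.073]
tool_rot: [0.791, 0.612, 0.0, -0.0]
ft_force: [0.4, 0.5, 0.2]
grip_width: 0.0008
grip_force: 0.0
t 16.33 rows to go mm [26.1 -0.1 -1. ] deg [ 0. -0. -0.] f [0.4 0.5 0.2] w 0.0008 gf 0.0 fix [  1.3 -76.1] z 0.073
Fy 0.5991596785048112
```

```bash
for i in 1 2; do :; done
python3 -m crank '[0.5,0,0,0,0,0,255, 1,0,0,0,0,0,255, 1.5,0,0,0,0,0,255, 2,0,0,0,0,0,255, 2.5,0,0,0,0,0,255]' | grep -E 'position|ft_'
python3 -m crank '[0.5,0,0,0,0,0,255, 1,0,0,0,0,0,255, 1.5,0,0,0,0,0,255, 2,0,0,0,0,0,255, 2.5,0,0,0,0,0,255]' | grep -E 'position|ft_'
python3 -m crank '[0.5,0,0,0,0,0,255, 1,0,0,0,0,0,255, 1.5,0,0,0,0,0,255, 2,0,0,0,0,0,255, 2.5,0,0,0,0,0,255]' | grep -E 'position|ft_'
python3 -c "
from h import *
fgoal(1.2,-50,.074,75.5)"
```

```text
position: [0.5364, 0.0414, 0.073]
ft_force: [-0.1, -2.3, -0.4]
position: [0.5372, 0.0442, 0.073]
ft_force: [-1.2, -2.7, 0.6]
position: [0.5378, 0.0467, 0.073]
ft_force: [-0.9, -3.1, -0.4]
t 17.58 rows to go mm [18.7 -0.1 -1. ] deg [-0. -0. -0.] f [-0.9 -3.1 -0.4] w 0.0003 gf 1.6 fix [  1.3 -68.7] z 0.073
```

```bash
python3 -m crank '[0.5,0,0,0,0,0,255, 1,0,0,0,0,0,255, 1.5,0,0,0,0,0,255, 2,0,0,0,0,0,255, 2,0,0,0,0,0,255]' | grep -E 'position|ft_'
python3 -m crank '[0.3,0,0,0,0,0,255, 0.6,0,0,0,0,0,255, 1,0,0,0,0,0,255, 1.3,0,0,0,0,0,255, 1.5,0,0,0,0,0,255]' | grep -E 'position|ft_'
python3 -c "
from h import *
fgoal(1.2,-50,.074,75.5)
p,K,E=shot('side','s7.png')"
```

```text
position: [0.5383, 0.0487, 0.073]
ft_force: [0.4, -3.0, -0.9]
position: [0.5386, 0.0499, 0.0731]
ft_force: [-1.0, -5.1, -1.3]
t 18.42 rows to go mm [15.4 -0.2 -0.9] deg [-0.  0. -0.] f [-1.  -5.1 -1.3] w 0.0006 gf 2.3 fix [  1.4 -65.4] z 0.0731
```

```bash
python3 -m crank '[0.2,0,0,0,0,0,255, 0.4,0,0,0,0,0,255, 0.6,0,0,0,0,0,255, 0.6,0,0,0,0,0,255, 0.6,0,0,0,0,0,255]' | grep -E 'position|ft_'
python3 -m crank '[0,0,0,0,0,0,255, 0,0,0,0,0,0,255, 0,0,0,0,0,0,255, 0,0,0,0,0,0,255, 0,0,0,0,0,0,255]' | grep -E 'position|ft_'
```

```text
position: [0.5388, 0.0506, 0.073]
ft_force: [-0.1, -4.6, -1.5]
position: [0.5388, 0.0506, 0.073]
ft_force: [0.2, -4.1, -1.1]
```

```bash
python3 -m crank '[0.2,0,0,0,0,0,255, 0.4,0,0,0,0,0,255, 0.6,0,0,0,0,0,255, 0.8,0,0,0,0,0,255, 0.8,0,0,0,0,0,255]' | grep -E 'position|ft_'
python3 -m crank '[0.2,0,0,0,0,0,255, 0.4,0,0,0,0,0,255, 0.6,0,0,0,0,0,255, 0.8,0,0,0,0,0,255, 0.8,0,0,0,0,0,255]' | grep -E 'position|ft_'
```

```text
position: [0.539, 0.0514, 0.073]
ft_force: [-0.6, -5.2, -1.1]
position: [0.5392, 0.0522, 0.073]
ft_force: [-0.7, -4.3, -1.0]
```

```bash
python3 -m crank '[0.2,0,0,0,0,0,255, 0.4,0,0,0,0,0,255, 0.6,0,0,0,0,0,255, 0.6,0,0,0,0,0,255, 0.6,0,0,0,0,0,255]' | grep -E 'position|ft_'
```

```text
position: [0.5394, 0.0528, 0.073]
ft_force: [-1.2, -4.8, -0.9]
```

```bash
python3 -m crank '[0.2,0,0,0,0,0,255, 0.4,0,0,0,0,0,255, 0.6,0,0,0,0,0,255, 0.8,0,0,0,0,0,255, 0.8,0,0,0,0,0,255]' | grep -E 'position|ft_'
```

```text
position: [0.5396, 0.0535, 0.0731]
ft_force: [-0.9, -4.4, -2.0]
```

```bash
python3 -m crank '[0.2,0,0,0,0,0,255, 0.4,0,0,0,0,0,255, 0.6,0,0,0,0,0,255, 0.6,0,0,0,0,0,255, 0.6,0,0,0,0,0,255]' | grep -E 'position|ft_'
```

```text
position: [0.5397, 0.0541, 0.073]
ft_force: [-1.1, -3.9, -0.7]
```

```bash
python3 -m crank '[0.2,0,0,0,0,0,255, 0.4,0,0,0,0,0,255, 0.6,0,0,0,0,0,255, 0.6,0,0,0,0,0,255, 0.6,0,0,0,0,0,255]' | grep -E 'position|ft_'
```

```text
position: [0.5399, 0.0547, 0.0731]
ft_force: [-0.8, -4.7, -1.0]
```

```bash
python3 -m crank '[0.1,0,0,0,0,0,255, 0.3,0,0,0,0,0,255, 0.5,0,0,0,0,0,255, 0.5,0,0,0,0,0,255, 0.5,0,0,0,0,0,255]' | grep -E 'position|ft_'
python3 -c "
from h import *
fgoal(1.2,-50,.074,75.5)
p,K,E=shot('wrist','w8.png')
"
```

```text
position: [0.54, 0.0552, 0.073]
ft_force: [0.5, -4.8, -1.4]
t 22.22 rows to go mm [ 9.9 -0.1 -1. ] deg [ 0. -0. -0.] f [ 0.5 -4.8 -1.4] w 0.0006 gf 2.1 fix [  1.3 -59.9] z 0.073
```

View pics/w8.png

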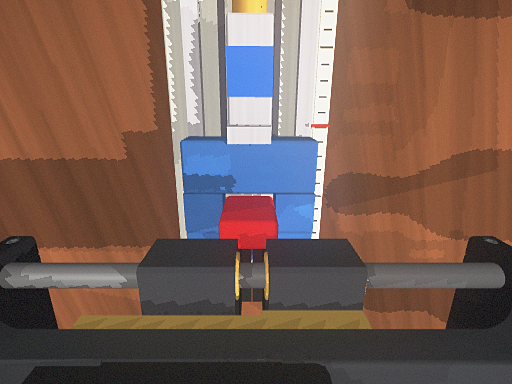

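The nose is on the bar (row 126) and the screw tip nearly meets the bar's other end (row 13). Keep going in small steps.

```bash
python3 -m crank '[0.2,0,0,0,0,0,255, 0.4,0,0,0,0,0,255, 0.6,0,0,0,0,0,255, 0.6,0,0,0,0,0,255, 0.6,0,0,0,0,0,255]' | grep -E 'position|ft_'
```

```text
position: [0.5401, 0.0555, 0.073]
ft_force: [0.1, -5.5, -1.0]
```

```bash
python3 -m crank '[0.1,0,0,0,0,0,255, 0.3,0,0,0,0,0,255, 0.5,0,0,0,0,0,255, 0.5,0,0,0,0,0,255, 0.5,0,0,0,0,0,255]' | grep -E 'position|ft_'
```

```text
position: [0.5401, 0.0556, 0.0731]
ft_force: [-0.4, -7.6, 0.1]
```

```bash
python3 -m crank '[0.1,0,0,0,0,0,255, 0.2,0,0,0,0,0,255, 0.4,0,0,0,0,0,255, 0.5,0,0,0,0,0,255, 0.5,0,0,0,0,0,255]' | grep -E 'position|ft_'
python3 -m crank '[0,0,0,0,0,0,255, 0,0,0,0,0,0,255, 0,0,0,0,0,0,255, 0,0,0,0,0,0,255, 0,0,0,0,0,0,255]' | grep -E 'position|ft_'
```

```text
position: [0.5401, 0.0556, 0.0731]
ft_force: [-1.6, -8.8, 0.5]
position: [0.5401, 0.0556, 0.0731]
ft_force: [-1.1, -7.8, -0.0]
```

```bash
python3 -m crank '[0.2,0,0,0,0,0,255, 0.4,0,0,0,0,0,255, 0.6,0,0,0,0,0,255, 0.8,0,0,0,0,0,255, 0.8,0,0,0,0,0,255]' | grep -E 'position|ft_'
python3 -m crank '[0,0,0,0,0,0,255, 0,0,0,0,0,0,255, 0,0,0,0,0,0,255, 0,0,0,0,0,0,255, 0,0,0,0,0,0,255]' | grep -E 'position|ft_'
```

```text
position: [0.5402, 0.0557, 0.0731]
ft_force: [-1.5, -11.9, -0.4]
position: [0.5402, 0.0557, 0.0731]
ft_force: [-2.6, -11.5, -0.2]
```

About 12 N of push less roughly 4 N of drag puts about 8 N on the screw. Now I back off.

```bash
python3 -m crank '[-1,0,0,0,0,0,255, -2,0,0,0,0,0,255, -4,0,0,0,0,0,255, -8,0,0,0,0,0,255, -14,0,0,0,0,0,255]' | grep -E 'position|ft_'
python3 -m crank '[-3,0,-20,0,0,0,255, -3,0,-50,0,0,0,255, -3,0,-80,0,0,0,255, -3,0,-80,0,0,0,255, -3,0,-80,0,0,0,255]' | grep -E 'position|ft_'
python3 -m crank '[0,0,0,0,0,0,255, 0,0,0,0,0,0,255, 0,0,0,0,0,0,255, 0,0,0,0,0,0,255, 0,0,0,0,0,0,255]' | grep -E 'position|ft_'
python3 - <<'E'
from h import *
p,K,E=shot('wrist','w9.png')
cv2.imwrite('pics/w9c.png',cv2.resize(p[0:260,140:360],None,fx=2.3,fy=2.3,interpolation=cv2.INTER_CUBIC)[:,:,::-1])
E
```

```text
position: [0.5372, 0.0445, 0.0732]
ft_force: [0.1, 0.3, -0.5]
position: [0.5375, 0.0409, 0.1548]
ft_force: [-0.5, 0.5, 0.1]
position: [0.5359, 0.0411, 0.1522]
ft_force: [-0.2, -0.1, 0.4]
```

View pics/w9c.png

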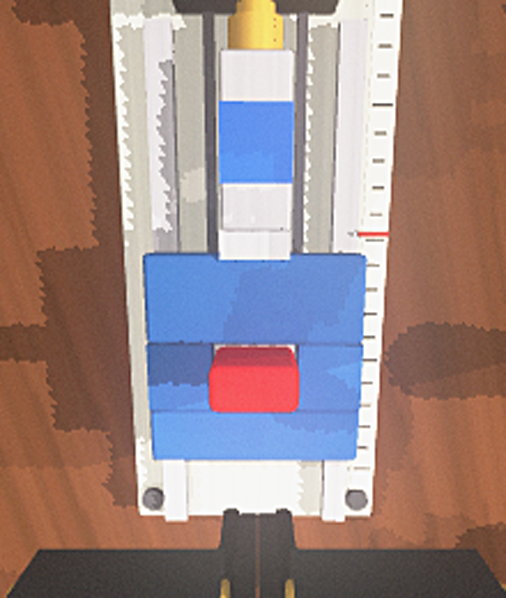

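The bar is nipped between the nose (row 230) and the screw (row 50), the handle is forward in its window, and the fingers are clear. Handing in.

```bash
python3 -c "
from rig import robot
print(robot.hand_in())"
```

```text
the job is handed in; nothing more can be done
None
```

I handed in the job with the blue bar nipped against the screw at an estimated 8 N (about 12 N of push less drag), the handle's play pushed towards the anvil, the yellow and red bars not touched and the arm clear; the hand-in gave no verdict.

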